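Clamp the lath in the holding jig

TASK

Clamp the lath that lies in the channel of the holding jig: unscrew the T-knob until the sliding stop is free, push the stop along the rail until the lath presses lightly into the sprung buffer of the end block, and screw the knob firmly tight there, so that the lath stays pinched without play. Push gently so that the wood is not dented, never drag the stop along while it is clamped, keep the lath flat in the channel, leave the other things on the bench alone, and let go at the end.

Things in the scene. Friction and masses are not known exactly. Their poses are not given: they have to be found in the camera images.
- bed: the holding jig, screwed to the bench: plywood board 170 (x) by 500 (y) by 18 mm, origin under its centre. Its y axis runs along the aluminium fence rail: bed x -33 to 3 mm, 480 mm long, top 60 mm above the bench. On the rail's far side (bed x 3 to 39 mm) runs the channel, floor 18 mm above the bench, with an outer lip 8 mm high. At its -y end stands the end block
- channel_end (a point): mark on the channel floor at bed x 21, y -190 mm. The wooden end block (34 wide, 30 long, 34 mm high) is screwed on anew each time, its face anywhere from 0 to 30 mm to bed +y of this mark, and stays there. A steel spring buffer, 16 mm across, sticks out 6 mm from that face; it yields up to 5 mm, from 1 N and rising 2 N per mm, then stops hard
- stop: the sliding stop: a grey metal saddle 81 by 50 mm, top 76 mm above the bench, with a steel plate 33 mm wide and 28 mm thick that hangs into the channel. It slides along bed y. Origin on the rail's top, mid-width, 14 mm to bed +y of the plate's face that looks to the end block; axes as the bed's. Free, it slides with about 2 N of friction
- knob (a joint): turn of the clamp knob in rad, counter-clockwise from above positive (loosening). At 0 the clamp pad just meets the rail: above 0 the stop is free, below 0 it is clamped, with a force growing by about 55 N per rad; from -1.1 on it is firmly tight. Ends at -2.4 and 1.2. At 0 the knob's bar lies along the bed's x axis. It stays where it is left and needs about 0.25 Nm
- knob_grip (a point): point on the knob's upright axis at the height to grip, 114 mm above the bench, 11 mm to bed +y and 5 mm to bed -x of the stop's origin. The T-knob is a black bar 52 mm long along this point's x axis, 14 mm thick along its y axis, from 96 to 126 mm above the bench; a small steel dot marks its -x end. Below are a stem 18 mm across and a boss, top 86 mm above the bench
- pad: the clamp pad between saddle and rail, out of sight under the knob; origin where the stop's is. It presses on the rail when the knob is tight and lifts off when it is loose
- sample: the lath, a loose plain wood bar 30 (x) by 140 (y) by 20 mm high, about 0.08 kg, lying in the channel along the rail between end block and stop, with gaps at both ends; origin under its centre
- plane: bystander: a metal hand plane 220 mm long, up to 85 mm high, origin under its centre
- offcut: bystander: a wood block 70 by 90 by 35 mm, origin under its centre
- glue: bystander: a white glue bottle, 56 mm in diameter, 150 mm high, origin under its centre
Not all that is in view belongs to the job. Leave any red look-alike of the sample alone.

How it is judged:
On the way, in this order (a step that is already met when the one before it is completed fails the run):
1. the clamp is freed: the pad no longer presses on the rail (value of joint knob above 0 rad and contact force between pad and anything else below 3 N), for 0.1 s.
2. the stop plate presses the lath into the buffer (contact force between sample and stop above 2 N), for 0.2 s.
At the end, for the whole second after the job is handed in: the lath lies flat on the channel floor (within 3 mm and 0.05 rad), at rest, pinched between the stop and buffer with more than 2 N; the clamp pad presses on the rail with more than 30 N (about 0.55 rad of knob turn past the point where it meets the rail) (contact force between sample and stop above 2 N and angle between sample's own z axis and vertical below 0.05 rad and z of sample in the frame of bed below 0.021 m and contact force between pad and anything else above 30 N and linear speed of sample below 0.01 m/s); the robot touches nothing.
It fails at once if the stop is dragged along (faster than 15 mm/s) while clamped (pad force above 20 N) (contact force between pad and anything else above 20 N and linear speed of stop above 0.015 m/s).
It fails at once if the stop squeezes the lath with more than 40 N (contact force between sample and stop above 40 N).
It fails at once if the lath is tipped (angle between sample's own z axis and vertical above 0.2 rad).
It fails at once if a bystander is moved by more than 30 mm (distance of any of plane, offcut, glue from where it was at the start of the episode above 0.03 m).
It also fails if it takes over 51 s, if anything falls off the work surface, if the arm or the gripper's body presses on something with over 40 N, if the wrist force passes 120 N, or if a joint passes its speed limit or range.

ROBOT

A 6-joint arm with a two-finger parallel gripper is mounted at the origin on the work surface. World frame = base frame: x ahead of the robot, y to its left, z up, the work surface at z = 0. Lengths are in m, angles in rad, forces in N, time in s.
With the tool pointing down it reaches from about 0.325 to 0.775 m from the base axis. Payload 9.3 kg.
Tool frame: the origin (TCP) lies on the centre line of the jaws, within the pads' length; the fingertips stand ahead of it and the grasp point (between the pads) lies 5 mm behind it (ctrl.nose_length is the x of the fingertips in the tool frame, in m); x points along the fingers, z is the direction in which the jaws open and shut, and the axes are right-handed (so a half turn about x gives the same grasp; the last joint's range is limited). The gripper opens to 85 mm and grips with 20 to 120 N. Pads are 22 mm wide; open, the fingers measure 114 mm over their backs; the gripper's body (76 mm by 85 mm) begins 54 mm behind the grasp point. The pads swing forward as they close: fully open they stand 13 mm farther back than shut.
Start: joints at [-1.285, 0.259, 0.021, 1.334, 0, 1.418], TCP at [0.234, -0.498, 0.245] pointing down, gripper open.
Joint ranges: [-3.04, 3.04], [-0.91, 1.82], [-1.04, 1.36], [-1.92, 1.95], [-1.52, 1.45], [-3.14, 3.14]. Speed limits (rad/s): [2.22, 2.22, 2.79, 3.14, 3.14, 3.14].

INTERFACE

Orientations are given as a rotation vector (axis times angle).
In Python, from plant import ctrl, imaging, ticket gives the robot as it stands.
- The arm moves only by the tool carry_out, never from a script. Its argument "targets" is a list of rows, each an object with "dr": the turn, a rotation vector about the tool's x, y, z in degrees, a list of three; "linear": the shift along the tool's x, y, z in m, a list of three; "fingers": the opening, from 0 (shut) to 1 (fully open). In form: [{"dr": [wx, wy, wz], "linear": [x, y, z], "fingers": fingers}, ...]. A call has 1 to 8 rows; each row is the pose to reach, as a shift and turn from the pose commanded when the call began, along the tool's axes at that moment; what a row does not reach only later rows make up. A row lasts 1/8 s, in which the tool goes at most 62.5 mm and 10.7 degrees, less where a joint would pass 70% of its speed; a pose out of reach is approached as far as the arm can. A call with a gripper value outside its range is refused whole. The fingers move at their own pace and stop on an object; "grip_force" is the grip in N (left out, the last holds). Time passes only in rows, so rows that repeat a pose let the fingers close. It gives the time, the measured TCP pose, the force and the opening at its end, in the units of the state.
- ctrl.state(): the state, without advancing time (a new reading comes with each control period).
- imaging.camera(name): name is "scene" or "side" or "wrist"; returns the picture (384x512x3 uint8, red, green, blue); there is no depth.
- imaging.get_calibration(name): a dict with "mtx" (3x3 intrinsics, pixels), "world_from_camera" (4x4, takes a point from camera to world coordinates); the wrist camera has in their place "hand_eye" (4x4, takes a point from camera to tool coordinates, whose origin is the TCP and whose axes are the tool frame's). Camera axes: x right, y up, looking along -z (the intrinsics and any distortion apply to the point x, -y, -z); pixel columns grow to the right and rows downward; lengths in m; the calibration is good to about 2 mm. A picture is of the moment at which its call begins: read the wrist's pose just before it. get_calibration takes no time and is no camera call.
- ticket.finish_job(): hands the job in, once; it reports no verdict.
Trained networks look in the newest picture that a camera, given by its name, has taken for a name from the list of things; names that differ only in an ending like _2 or _b are one class to them, and where a whole thing is asked for, a point or a joint stands for the part that bears it (a point fixed in the world has none). Each returns a list of dicts, best first, with "confidence" (0 to 1); they miss things now and then, are a little off and sometimes report something else, mostly with a low value. They report only what shows in the picture. A call takes as long as a camera call. They do not tell look-alikes from the thing itself.
- imaging.look_for(camera, thing): "centre" ([row, column] in pixels, amid what is visible of it).
- imaging.regions_of(camera, thing): "region" (384x512 bool, what is visible of it) and "centre" ([row, column] in pixels, amid what is visible of it).
- imaging.pinpoint(camera, thing): "centre" ([row, column] in pixels: a listed point, or the origin of a listed thing).
The state is a dict: "time": time; "q": joint angles; "joint_velocities": joint speeds; "tau": joint torques, N m; "tcp_pos": TCP position; "orientation": TCP orientation; "force": force on the tool from outside, world axes, zero at the start; "wrist_torque": the same for the moment, N m; "width": finger opening in m.
Only numpy, scipy, OpenCV 4.12 (cv2) and the standard library are available. Lean on these libraries where they do the work, as an engineer would, in place of code of your own. Each camera call takes 0.05 s, during which the arm holds its last target.

## Working session

There is one attempt and no reset: what is moved stays moved. The work goes in short steps, Python scripts to look and compute and a tool call to move; the robot and the scene stay as the last step left them, time stands still between calls to the robot, and variables do not carry over. Pictures are saved under pics/ and viewed, and the job is handed in when it is done.

Besides the shell and the picture viewer there is one more tool, called after "Emit:" as name([rows], argument=value, ...), one row to a line, values as JSON. carry_out: Moves the arm, as the interface text tells. Its arguments: {"type":"object","properties":{"targets":{"type":"array"},"grip_force":{"type":"number"}},"required":["targets"]}

```bash
ls; mkdir -p pics; python3 - <<'E'
from plant import ctrl, imaging, ticket
import cv2, numpy as np
print(ctrl.state()); print(ctrl.nose_length)
for n in ["scene","side","wrist"]:
    im=imaging.camera(n); cv2.imwrite(f"pics/{n}0.png",im[:,:,::-1])
    c=imaging.get_calibration(n); print(n,{k:np.round(v,4).tolist() if not isinstance(v,str) else v for k,v in c.items()})
E
```

```text
pics
{'time': 0.0, 'q': array([-1.28460301e+00,  2.59209863e-01,  2.07578228e-02,  1.33367080e+00,
       -1.71374908e-05,  1.41816954e+00]), 'joint_velocities': array([ 0.00112469,  0.00084695, -0.0004208 , -0.00152659,  0.00096618,
        0.00036288]), 'tau': array([ 2.52323465e-03, -5.55643094e+01,  3.44525743e+01,  1.37256450e-02,
       -5.40943563e-05,  1.95099045e-05]), 'tcp_pos': array([ 0.23358565, -0.49765589,  0.24465499]), 'orientation': array([ 0.88102104,  1.3864468 , -0.87960859]), 'force': array([0.92393965, 0.38792093, 1.30116877]), 'wrist_torque': array([-0.04109281, -0.028167  ,  0.02154094]), 'width': 0.08529808711121431}
0.014
scene {'mtx': [[486.1214, 0.0, 254.2487], [0.0, 486.1214, 190.1401], [0.0, 0.0, 1.0]], 'world_from_camera': [[0.461, -0.5998, 0.654, 1.4058], [0.8873, 0.3235, -0.3287, -0.5185], [-0.0145, 0.7318, 0.6813, 0.9925], [0.0, 0.0, 0.0, 1.0]]}
side {'mtx': [[407.6297, 0.0, 253.9743], [0.0, 407.6297, 181.3968], [0.0, 0.0, 1.0]], 'world_from_camera': [[-0.9658, 0.1896, -0.177, 0.3847], [-0.2594, -0.703, 0.6622, 0.5045], [0.0011, 0.6855, 0.7281, 0.7673], [0.0, 0.0, 0.0, 1.0]]}
wrist {'mtx': [[279.6331, 0.0, 251.7937], [0.0, 279.6331, 188.744], [0.0, 0.0, 1.0]], 'hand_eye': [[0.0, 0.3286, -0.9445, -0.1269], [-0.0006, 0.9445, 0.3286, 0.0833], [1.0, 0.0005, 0.0002, 0.0002], [0.0, 0.0, 0.0, 1.0]]}
```

View pics/scene0.png

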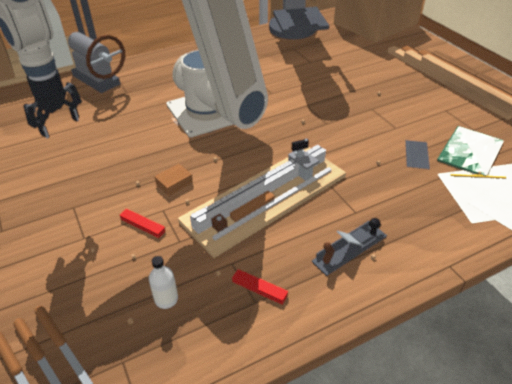

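View pics/side0.png

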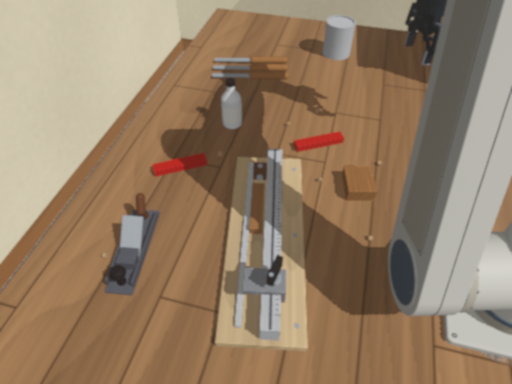

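View pics/wrist0.png

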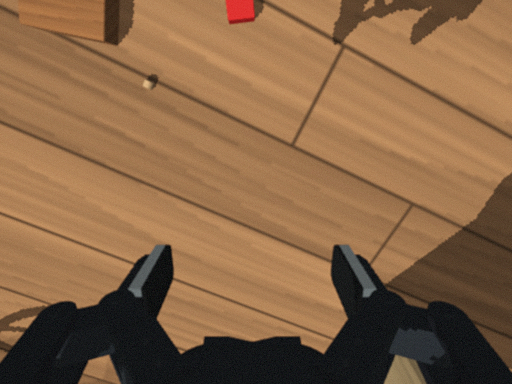

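The scene view shows the jig with its rail at about (row 190, col 265) and the knob at (145, 300). In the side view the stop is at (280, 262) and the knob at (268, 275). The brown lath lies in the channel at side (205, 257). The red bars, at scene (222, 142) and (286, 260), are look-alikes lying outside the jig.

```bash
cat > h.py <<'E'
import numpy as np, cv2
from plant import ctrl, imaging, ticket
from scipy.spatial.transform import Rotation as R
def tcpT():
    s=ctrl.state(); T=np.eye(4); T[:3,:3]=R.from_rotvec(s["orientation"]).as_matrix(); T[:3,3]=s["tcp_pos"]; return T
def camT(n):
    c=imaging.get_calibration(n)
    return (tcpT()@c["hand_eye"] if n=="wrist" else np.array(c["world_from_camera"])), np.array(c["mtx"])
def ray(T,K,px):
    r,c=px; d=np.array([(c-K[0,2])/K[0,0],-(r-K[1,2])/K[1,1],-1.]); d=T[:3,:3]@d
    return T[:3,3],d/np.linalg.norm(d)
def tri(rays):
    A=np.zeros((3,3));b=np.zeros(3)
    for o,d in rays:
        P=np.eye(3)-np.outer(d,d);A+=P;b+=P@o
    x=np.linalg.solve(A,b); return x,[np.linalg.norm((np.eye(3)-np.outer(d,d))@(x-o)) for o,d in rays]
def atz(o,d,z): return o+d*(z-o[2])/d[2]
def proj(T,K,p):
    q=np.linalg.inv(T)@np.r_[p,1]; return np.array([K[1,2]+K[1,1]*q[1]/q[2]*1.0, K[0,2]-K[0,0]*q[0]/q[2]])
E
python3 - <<'E'
from h import *
import json
for n in ["scene","side"]: imaging.camera(n)
Z=dict(bed=0,channel_end=.018,stop=.06,knob_grip=.114,sample=.018,plane=0,offcut=0,glue=0)
for t in Z:
    rs=[]
    for n in ["scene","side"]:
        T,K=camT(n); r=imaging.pinpoint(n,t)
        for d in r[:3]: print(t,n,np.round(d["centre"],1),round(d["confidence"],2), np.round(atz(*ray(T,K,d["centre"]),Z[t]),4))
        if r: rs.append(ray(T,K,r[0]["centre"]))
    if len(rs)==2: x,e=tri(rs); print("   tri",np.round(x,4),np.round(e,4))
print(ctrl.state()["time"])
E
```

```text
bed scene [196.6 266.7] 0.56 [ 0.4954 -0.0203  0.    ]
bed side [238.1 264. ] 0.85 [ 0.503  -0.0274  0.    ]
   tri [ 0.5017 -0.0233  0.0064] [0.0004 0.0004]
channel_end scene [225.7 218.6] 0.81 [ 0.5507 -0.1999  0.018 ]
channel_end side [175.1 260.2] 0.85 [ 0.5572 -0.2025  0.018 ]
   tri [ 0.5555 -0.2004  0.0218] [0.0015 0.0015]
stop scene [160.1 293.4] 0.91 [0.4489 0.0962 0.06  ]
stop side [277.6 271.3] 0.91 [0.4572 0.1013 0.06  ]
   tri [0.4541 0.0979 0.0606] [0.0046 0.0046]
knob_grip scene [144.4 299.9] 0.75 [0.451  0.1147 0.114 ]
knob_grip side [268.9 275.7] 0.7 [0.4481 0.1125 0.114 ]
   tri [0.4492 0.1139 0.114 ] [0.0017 0.0017]
sample scene [224.6 140.3] 0.91 [ 0.445 -0.388  0.018]
sample scene [205.3 248.8] 0.86 [ 0.5192 -0.0913  0.018 ]
sample scene [290.1 260.5] 0.66 [ 0.7912 -0.1981  0.018 ]
sample side [166.  178.8] 0.96 [ 0.7712 -0.1792  0.018 ]
sample side [211.1 258. ] 0.94 [ 0.5327 -0.0864  0.018 ]
sample side [144.  316.9] 0.86 [ 0.4358 -0.3594  0.018 ]
   tri [ 0.6782 -0.2865  0.1011] [0.1629 0.1629]
plane scene [249.5 349.3] 0.79 [0.7763 0.0751 0.    ]
plane side [249.2 135.3] 0.78 [0.7733 0.0766 0.    ]
   tri [ 0.7747  0.0759 -0.002 ] [0.0005 0.0005]
offcut scene [180.8 171.5] 0.83 [ 0.2951 -0.2441  0.    ]
glue scene [297.4 167.1] 0.86 [ 0.692  -0.4025 -0.    ]
glue side [121.2 229. ] 0.73 [ 0.708  -0.4136  0.    ]
glue side [175.2 258.9] 0.19 [ 0.5646 -0.2183  0.    ]
   tri [ 0.7022 -0.4026  0.0112] [0.0022 0.0022]
1.05
```

```bash
python3 - <<'E'
import cv2
a=cv2.imread("pics/side0.png")[140:360,200:330]; cv2.imwrite("pics/side0c.png",cv2.resize(a,None,fx=2.7,fy=2.7,interpolation=cv2.INTER_CUBIC))
a=cv2.imread("pics/scene0.png")[125:260,170:360]; cv2.imwrite("pics/scene0c.png",cv2.resize(a,None,fx=4,fy=4,interpolation=cv2.INTER_CUBIC))
E
```

```text
(no output)
```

View pics/side0c.png

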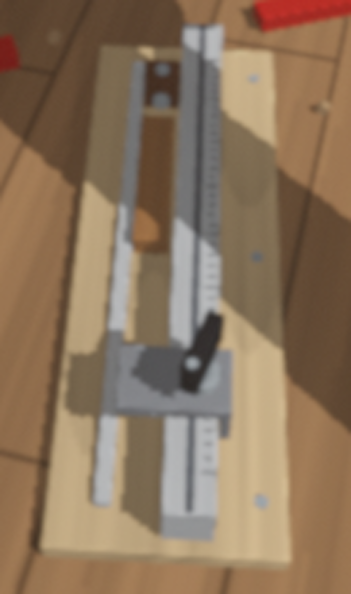

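View pics/scene0c.png

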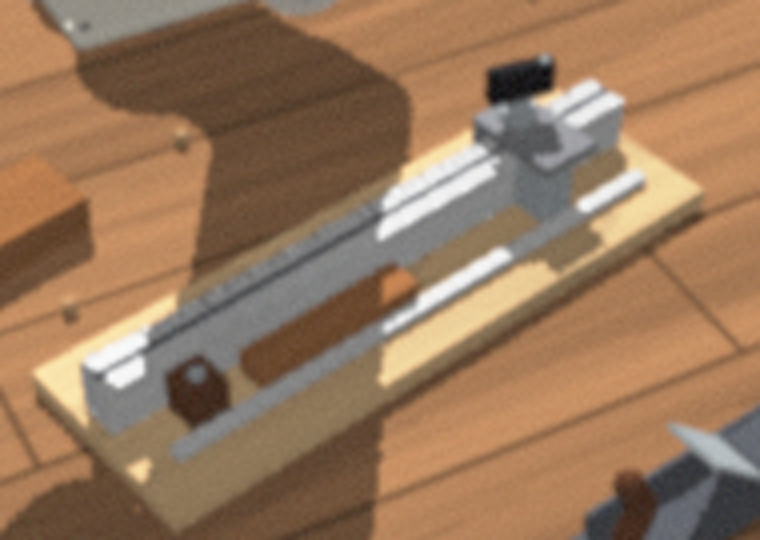

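The crop shows the unpainted brown lath in the channel between the dark end block (crop 197, 385) and the stop plate (crop 545, 190). Of the three candidates at side px (211, 258), (166, 179) and (144, 317), only the first is in the jig and not red, so it is the sample. Next I bring the wrist camera over the knob.

```bash
cat >> h.py <<'E'
def lin(target,T=None):
    T=tcpT() if T is None else T
    return T[:3,:3].T@(np.array(target)-T[:3,3])
def drdown(psi,T=None):
    # tool x down, tool z (jaw) at world yaw psi -> dr rotvec (deg) in tool axes
    T=tcpT() if T is None else T
    x=np.array([0,0,-1.]); z=np.array([np.cos(psi),np.sin(psi),0]); y=np.cross(z,x)
    return np.degrees(R.from_matrix(T[:3,:3].T@np.c_[x,y,z]).as_rotvec())
E
python3 - <<'E'
from h import *
T=tcpT();print(np.round(T,3)); print(lin([.449,.114,.235]))
T2,K=camT("side")
for px in [(274,271.5),(258,281)]: print(px,atz(*ray(T2,K,px),.124))
T2,K=camT("scene")
for px in [(140,306),(146,293)]: print(px,atz(*ray(T2,K,px),.124))
E
```

```text
[[ 0.     0.905  0.425  0.234]
 [ 0.     0.425 -0.905 -0.498]
 [-1.     0.    -0.     0.245]
 [ 0.     0.     0.     1.   ]]
[ 0.0102774   0.45490678 -0.46244754]
(274, 271.5) [0.45199297 0.13062156 0.124     ]
(258, 281) [0.44279562 0.09361445 0.124     ]
(140, 306) [0.45236491 0.13419105 0.124     ]
(146, 293) [0.45880466 0.08594884 0.124     ]
```

Emit:
carry_out([
  {"dr": [-65, 0, 0], "linear": [0.01, 0.455, -0.462], "fingers": 1},
  {"dr": [-65, 0, 0], "linear": [0.01, 0.455, -0.462], "fingers": 1},
  {"dr": [-65, 0, 0], "linear": [0.01, 0.455, -0.462], "fingers": 1},
  {"dr": [-65, 0, 0], "linear": [0.01, 0.455, -0.462], "fingers": 1},
  {"dr": [-65, 0, 0], "linear": [0.01, 0.455, -0.462], "fingers": 1},
  {"dr": [-65, 0, 0], "linear": [0.01, 0.455, -0.462], "fingers": 1},
  {"dr": [-65, 0, 0], "linear": [0.01, 0.455, -0.462], "fingers": 1},
  {"dr": [-65, 0, 0], "linear": [0.01, 0.455, -0.462], "fingers": 1},
])

```text
time: 2.05
tcp_pos: [0.4003, -0.0244, 0.2379]
orientation: [-0.002, 1.57, 0.002]
force: [1.2, -0.8, -1.0]
width: 0.0854
```

```bash
python3 - <<'E'
from h import *
T=tcpT();print(np.round(T,3)); print(lin([.449,.114,.235]), drdown(0), ctrl.state()["q"])
E
```

```text
[[ 0.001 -0.002  1.     0.4  ]
 [-0.     1.     0.002 -0.024]
 [-1.    -0.     0.001  0.238]
 [ 0.     0.     0.     1.   ]]
[0.00293665 0.13832237 0.0490728 ] [0.1390636  0.07244914 0.02484204] [-2.70945354e-01  5.00239388e-03 -3.00474256e-01  1.26398519e+00
 -7.77109834e-05  1.29742380e+00]
```

```bash
python3 - <<'E'
from h import *
im=imaging.camera("wrist"); T,K=camT("wrist"); np.savez("w1.npz",T=T,K=K); cv2.imwrite("pics/w1.png",im[:,:,::-1])
E
```

```text
(no output)
```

View pics/w1.png

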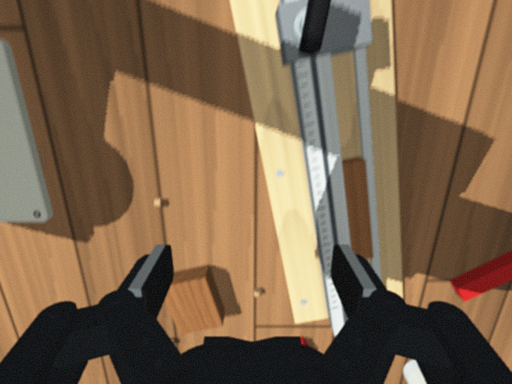

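Emit:
carry_out([
  {"dr": [0, 0, 0], "linear": [-0.003, 0.138, 0.049], "fingers": 1},
  {"dr": [0, 0, 0], "linear": [-0.003, 0.138, 0.049], "fingers": 1},
  {"dr": [0, 0, 0], "linear": [-0.003, 0.138, 0.049], "fingers": 1},
  {"dr": [0, 0, 0], "linear": [-0.003, 0.138, 0.049], "fingers": 1},
])

```text
time: 2.6
tcp_pos: [0.4487, 0.113, 0.2403]
orientation: [-0.004, 1.571, 0.004]
force: [0.7, -0.8, 1.0]
width: 0.0855
```

```bash
python3 - <<'E'
from h import *
im=imaging.camera("wrist"); T,K=camT("wrist"); np.savez("w2.npz",T=T,K=K); cv2.imwrite("pics/w2.png",im[:,:,::-1])
print(np.round(tcpT(),3), ctrl.state()["joint_velocities"])
for t in ["knob_grip","stop","sample","channel_end"]:
    for d in imaging.pinpoint("wrist",t): print(t,d)
E
```

```text
[[-0.001 -0.004  1.     0.448]
 [-0.     1.     0.004  0.112]
 [-1.    -0.    -0.001  0.24 ]
 [ 0.     0.     0.     1.   ]] [-0.03171422 -0.01174304 -0.01058369 -0.00194301 -0.0023928  -0.00428509]
knob_grip {'centre': [181.7, 251.0], 'confidence': 0.65}
stop {'centre': [178.2, 258.1], 'confidence': 0.85}
sample {'centre': [292.5, 308.1], 'confidence': 0.96}
sample {'centre': [350.4, 317.5], 'confidence': 0.3}
channel_end {'centre': [349.6, 318.7], 'confidence': 0.95}
```

View pics/w2.png

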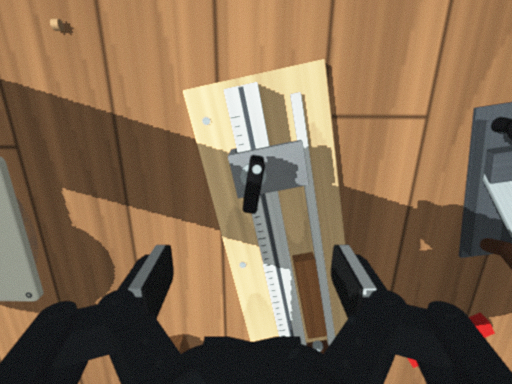

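```bash
python3 - <<'E'
import cv2
a=cv2.imread("pics/w2.png")[130:240,205:325]; cv2.imwrite("pics/w2c.png",cv2.resize(a,None,fx=5,fy=5,interpolation=cv2.INTER_CUBIC))
a=cv2.imread("pics/w1.png")[0:80,260:390]; cv2.imwrite("pics/w1c.png",cv2.resize(a,None,fx=5,fy=5,interpolation=cv2.INTER_CUBIC))
E
```

```text
(no output)
```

View pics/w2c.png

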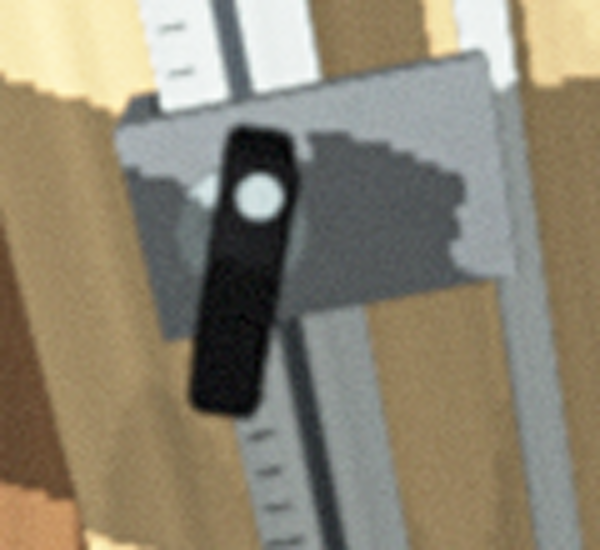

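View pics/w1c.png

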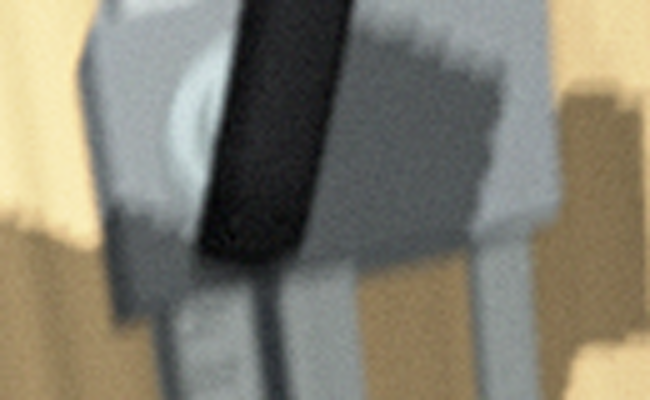

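```bash
python3 - <<'E'
from h import *
d=np.load("w2.npz");T,K=d["T"],d["K"]
f=lambda c,r,z: atz(*ray(T,K,(130+r/5,205+c/5)),z)
a=f(259,196,.126); b=f(225,410,.126); print("dot,end",a,b,np.linalg.norm(a-b)); v=b-a; ba=np.degrees(np.arctan2(v[1],v[0])); print("bar ang",ba)
s1=f(222,0,.06); s2=f(237,90,.06); s3=f(290,330,.06); s4=f(335,545,.06)
for p,q in [(s2,s3),(s1,s4),(s3,s4)]:
    w=p-q; print("bed y ang", np.degrees(np.arctan2(w[1],w[0])),p,q)
c=[f(118,130,.076),f(480,52,.076),f(515,275,.076),f(165,340,.076)]
print("stop corners",np.round(c,4)); print([np.linalg.norm(c[i]-c[(i+1)%4]) for i in range(4)], np.degrees(np.arctan2(*(c[1]-c[0])[[1,0]])),np.degrees(np.arctan2(*(c[2]-c[3])[[1,0]])))
print("centre end-26",b-0.026*v/np.linalg.norm(v))
# networks
T1=np.load("w1.npz")
rs=[ray(T,K,(181.7,251.0))]
Ts,Ks=camT("scene"); rs.append(ray(Ts,Ks,(144.4,299.9))); Td,Kd=camT("side"); rs.append(ray(Td,Kd,(268.9,275.7)))
print("knob_grip tri",tri(rs), atz(*rs[0],.114))
rs=[ray(T,K,(178.2,258.1)),ray(Ts,Ks,(160.1,293.4)),ray(Td,Kd,(277.6,271.3))]
print("stop tri",tri(rs), atz(*rs[0],.06))
rs=[ray(T,K,(349.6,318.7)),ray(Ts,Ks,(225.7,218.6)),ray(Td,Kd,(175.1,260.2))]; print("chend",tri(rs),atz(*rs[0],.018))
rs=[ray(T,K,(292.5,308.1)),ray(Ts,Ks,(205.3,248.8)),ray(Td,Kd,(211.1,258.))]; print("sample",tri(rs),atz(*rs[0],.018))
# lath ends and block face on w2 / w1: two-view bar end
E
```

```text
dot,end [0.45135928 0.1305319  0.126     ] [0.44535834 0.08888672 0.126     ] 0.042075316590361365
bar ang -98.1997048989984
bed y ang 102.60812131867542 [0.44748468 0.13686311 0.06      ] [0.46017603 0.08012307 0.06      ]
bed y ang 101.92146414005299 [0.44414659 0.15651694 0.06      ] [0.47230264 0.02315456 0.06      ]
bed y ang 102.0169136205999 [0.46017603 0.08012307 0.06      ] [0.47230264 0.02315456 0.06      ]
stop corners [[0.4223 0.1313 0.076 ]
 [0.498  0.1481 0.076 ]
 [0.5087 0.0993 0.076 ]
 [0.4316 0.0837 0.076 ]]
[np.float64(0.07754133950569196), np.float64(0.05000406420408101), np.float64(0.07858573212628125), np.float64(0.0485520812257368)] 12.511191460294711 11.44221140068035
centre end-26 [0.44906656 0.11462093 0.126     ]
knob_grip tri (array([0.44790063, 0.11440351, 0.11348965]), [np.float64(0.0017588965927769235), np.float64(0.002204657859243078), np.float64(0.0018782326664745328)]) [0.4461859  0.11497026 0.114     ]
stop tri (array([0.45387366, 0.09934252, 0.05992983]), [np.float64(0.0024846810285282794), np.float64(0.005564084796297599), np.float64(0.0037952311109214223)]) [0.45418225 0.1019399  0.06      ]
chend (array([ 0.55619963, -0.20056512,  0.02252633]), [np.float64(0.000992745866721487), np.float64(0.0015733640123416542), np.float64(0.0016929701817744666)]) [ 0.55862387 -0.20662759  0.018     ]
sample (array([ 0.52984495, -0.08947803,  0.02167919]), [np.float64(0.0023995650030886836), np.float64(0.00719191943469902), np.float64(0.005420700561596908)]) [ 0.53309554 -0.09197998  0.018     ]
```

The bar runs from the dot at w2 px (169, 257) to its far end at (212, 250). That puts the bar at -98° and the bed x axis at +12°, so the knob stands at about -1.92 rad (tight). Three views agree on a knob centre of (0.449, 0.1145) and a grip height of 0.1135, against the stated 0.114.

```bash
python3 - <<'E'
from h import *
print(lin([.449,.1145,.109]), drdown(np.radians(-8.2)))
E
```

```text
[0.13170623 0.0037719  0.00059694] [8.25241983e+00 9.75736708e-03 4.39819356e-03]
```

Emit:
carry_out([
  {"dr": [8.2, 0, 0], "linear": [0.05, 0.003, 0.0], "fingers": 0.7},
  {"dr": [8.2, 0, 0], "linear": [0.09, 0.003, 0.0], "fingers": 0.6},
  {"dr": [8.2, 0, 0], "linear": [0.12, 0.003, 0.0], "fingers": 0.6},
  {"dr": [8.2, 0, 0], "linear": [0.131, 0.003, 0.0], "fingers": 0.6},
  {"dr": [8.2, 0, 0], "linear": [0.131, 0.003, 0.0], "fingers": 0.6},
])

```text
time: 3.48
tcp_pos: [0.4486, 0.1142, 0.1097]
orientation: [0.111, 1.568, -0.111]
force: [-0.3, 0.4, 0.3]
width: 0.0511
```

```bash
python3 - <<'E'
from h import *
im=imaging.camera("wrist"); cv2.imwrite("pics/w3.png",im[:,:,::-1])
print(np.round(tcpT(),4), lin([.449,.1145,.109]), drdown(np.radians(-8.2)))
E
```

```text
[[ 8.000e-04  1.409e-01  9.900e-01  4.490e-01]
 [ 0.000e+00  9.900e-01 -1.409e-01  1.144e-01]
 [-1.000e+00  2.000e-04  8.000e-04  1.104e-01]
 [ 0.000e+00  0.000e+00  0.000e+00  1.000e+00]] [ 1.38134077e-03  1.38776493e-04 -4.45313398e-05] [ 0.09781097  0.0475557  -0.0096822 ]
```

View pics/w3.png

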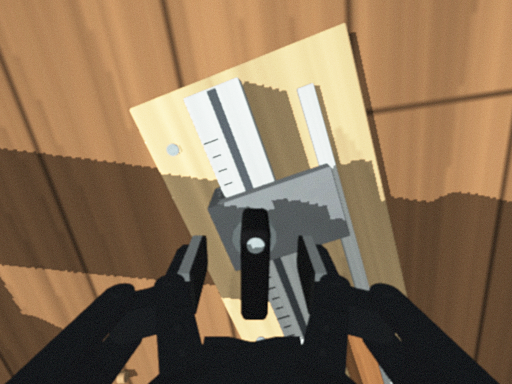

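The bar at (265, 255) stands upright midway between the pads at columns 195 and 312. Closing on it now.

Emit:
carry_out([
  {"dr": [0, 0, 0], "linear": [0.001, 0, 0], "fingers": 0.15},
  {"dr": [0, 0, 0], "linear": [0.001, 0, 0], "fingers": 0},
  {"dr": [0, 0, 0], "linear": [0.001, 0, 0], "fingers": 0},
  {"dr": [0, 0, 0], "linear": [0.001, 0, 0], "fingers": 0},
  {"dr": [0, 0, 0], "linear": [0.001, 0, 0], "fingers": 0},
], grip_force=60)

```text
time: 4.15
tcp_pos: [0.4499, 0.1146, 0.1096]
orientation: [0.111, 1.565, -0.111]
force: [4.6, -0.9, 6.8]
width: 0.0133
```

```bash
python3 - <<'E'
from h import *
print(np.round(tcpT(),4)); s=ctrl.state(); print(s["force"],s["wrist_torque"],s["width"],s["q"])
E
```

```text
[[ 3.300e-03  1.404e-01  9.901e-01  4.499e-01]
 [-1.000e-04  9.901e-01 -1.404e-01  1.146e-01]
 [-1.000e+00  3.000e-04  3.300e-03  1.096e-01]
 [ 0.000e+00  0.000e+00  0.000e+00  1.000e+00]]
[ 4.61486691 -0.94784077  6.81232009] [-0.29162732 -0.75326075 -0.13352536] 0.013311022471870318 [ 6.86838887e-02  1.97686281e-01 -4.25802516e-01  9.44061964e-01
 -3.69260329e-04  1.78037698e+00]
```

Emit:
carry_out([
  {"dr": [-7, 0, 0], "linear": [0, 0, 0.001], "fingers": 0},
  {"dr": [-15, 0, 0], "linear": [0, 0, 0.001], "fingers": 0},
  {"dr": [-23, 0, 0], "linear": [0, 0, 0.001], "fingers": 0},
  {"dr": [-30, 0, 0], "linear": [0, 0, 0.001], "fingers": 0},
])

```text
time: 4.65
tcp_pos: [0.4495, 0.1146, 0.1095]
orientation: [-0.304, 1.549, 0.304]
force: [-2.7, -1.7, 10.9]
width: 0.0128
```

```bash
python3 - <<'E'
from h import *
T=tcpT();print(np.round(T,4),np.degrees(np.arctan2(T[1,2],T[0,2]))); s=ctrl.state(); print(s["force"],s["wrist_torque"],s["width"],s["q"])
im=imaging.camera("wrist"); cv2.imwrite("pics/w4.png",im[:,:,::-1])
E
```

```text
[[ 8.000e-04 -3.776e-01  9.260e-01  4.495e-01]
 [-0.000e+00  9.260e-01  3.776e-01  1.146e-01]
 [-1.000e+00 -3.000e-04  8.000e-04  1.095e-01]
 [ 0.000e+00  0.000e+00  0.000e+00  1.000e+00]] 22.184926763217344
[-2.68589544 -1.67724117 10.87197451] [-0.30151637  0.52768219 -0.18778322] 0.012824744686502564 [ 6.85049748e-02  1.98550373e-01 -4.24815183e-01  9.46589528e-01
 -8.76744969e-05  1.25210138e+00]
```

View pics/w4.png

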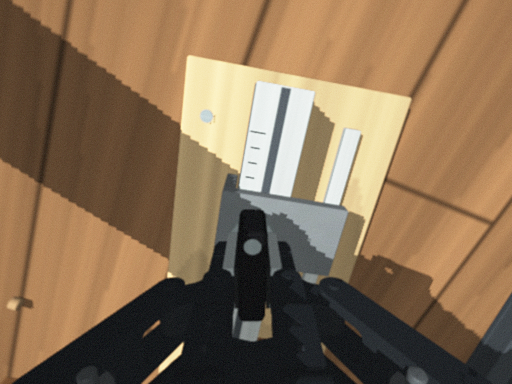

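The bar turned with the gripper and still lies in line with the jaws, and the saddle has not moved. I keep loosening.

Emit:
carry_out([
  {"dr": [-10, 0, 0], "linear": [0, 0, 0], "fingers": 0},
  {"dr": [-20, 0, 0], "linear": [0, 0, 0], "fingers": 0},
  {"dr": [-30, 0, 0], "linear": [0, 0, 0], "fingers": 0},
  {"dr": [-40, 0, 0], "linear": [0, 0, 0], "fingers": 0},
  {"dr": [-50, 0, 0], "linear": [0, 0, 0], "fingers": 0},
  {"dr": [-60, 0, 0], "linear": [0, 0, 0], "fingers": 0},
  {"dr": [-70, 0, 0], "linear": [0, 0, 0], "fingers": 0},
  {"dr": [-80, 0, 0], "linear": [0, 0, 0], "fingers": 0},
])

```text
time: 5.7
tcp_pos: [0.4489, 0.1137, 0.1094]
orientation: [-1.366, 1.103, 1.364]
force: [-4.9, -5.9, 12.7]
width: 0.0135
```

Emit:
carry_out([
  {"dr": [-10, 0, 0], "linear": [0, 0, 0], "fingers": 0},
  {"dr": [-20, 0, 0], "linear": [0, 0, 0], "fingers": 0},
  {"dr": [-20, 0, 0], "linear": [0, 0, 0], "fingers": 0},
])

```text
time: 6.08
tcp_pos: [0.4488, 0.1143, 0.1093]
orientation: [-1.609, 0.891, 1.609]
force: [-5.2, -3.4, 12.2]
width: 0.0131
```

```bash
python3 - <<'E'
from h import *
T=tcpT();print(np.round(T,4),np.degrees(np.arctan2(T[1,2],T[0,2]))); s=ctrl.state(); print(s["force"],s["wrist_torque"],s["width"],s["q"])
im=imaging.camera("wrist"); cv2.imwrite("pics/w5.png",im[:,:,::-1])
im=imaging.camera("side"); cv2.imwrite("pics/s5.png",cv2.resize(im[130:370,130:350,::-1],None,fx=2.5,fy=2.5,interpolation=cv2.INTER_CUBIC))
E
```

```text
[[-5.000e-04 -8.472e-01 -5.313e-01  4.488e-01]
 [-8.000e-04 -5.313e-01  8.472e-01  1.143e-01]
 [-1.000e+00  9.000e-04 -4.000e-04  1.093e-01]
 [ 0.000e+00  0.000e+00  0.000e+00  1.000e+00]] 122.09244087343231
[-5.18401281 -3.37444799 12.23259221] [-0.51781439  1.09110069  0.20992277] 0.013065949584371505 [ 6.83404310e-02  1.98451403e-01 -4.25490468e-01  9.47435707e-01
 -7.73189615e-04 -4.91777924e-01]
```

View pics/w5.png

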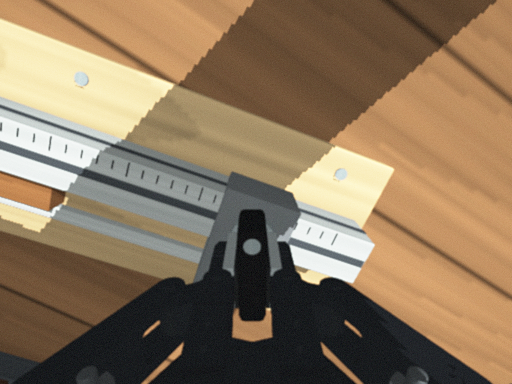

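View pics/s5.png

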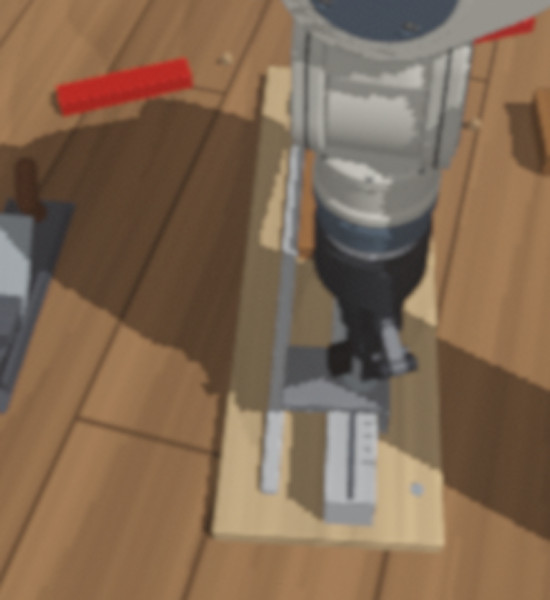

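The knob now stands at about +20° (0.35 rad), which is free. The bar is still centred in the jaws and the saddle is unmoved. I slide the stop toward the lath; the expected gap is about 120 mm.

Emit:
carry_out([
  {"dr": [0, 0, 0], "linear": [-0.001, 0.0021, -0.0056], "fingers": 0},
  {"dr": [0, 0, 0], "linear": [-0.001, 0.0055, -0.015], "fingers": 0},
  {"dr": [0, 0, 0], "linear": [-0.001, 0.0096, -0.0263], "fingers": 0},
  {"dr": [0, 0, 0], "linear": [-0.001, 0.0137, -0.0376], "fingers": 0},
  {"dr": [0, 0, 0], "linear": [-0.001, 0.0178, -0.0488], "fingers": 0},
  {"dr": [0, 0, 0], "linear": [-0.001, 0.0219, -0.06], "fingers": 0},
  {"dr": [0, 0, 0], "linear": [-0.001, 0.0257, -0.0704], "fingers": 0},
  {"dr": [0, 0, 0], "linear": [-0.001, 0.0274, -0.0751], "fingers": 0},
])

```text
time: 7.18
tcp_pos: [0.4655, 0.0353, 0.1095]
orientation: [-1.606, 0.893, 1.608]
force: [-5.5, 1.5, 5.1]
width: 0.0133
```

```bash
python3 - <<'E'
from h import *
T=tcpT();print(np.round(T[:3,3],4),np.degrees(np.arctan2(T[1,2],T[0,2]))); s=ctrl.state(); print(s["force"],s["wrist_torque"],s["width"],s["q"])
for n in ["wrist","side","scene"]:
  im=imaging.camera(n); cv2.imwrite(f"pics/{n}6.png",im[:,:,::-1])
im=cv2.imread("pics/side6.png"); cv2.imwrite("pics/s6.png",cv2.resize(im[140:360,200:330],None,fx=2.7,fy=2.7,interpolation=cv2.INTER_CUBIC))
im=cv2.imread("pics/scene6.png"); cv2.imwrite("pics/c6.png",cv2.resize(im[125:260,170:360],None,fx=4,fy=4,interpolation=cv2.INTER_CUBIC))
E
```

```text
[0.4655 0.0353 0.1095] 121.89528948589248
[-5.53821683  1.51088243  5.09389531] [0.24029306 1.01894713 0.20813025] 0.01329771095658906 [-1.04208866e-01  2.04639746e-01 -4.16851592e-01  9.50643524e-01
 -3.55916150e-04 -6.60886790e-01]
```

View pics/wrist6.png

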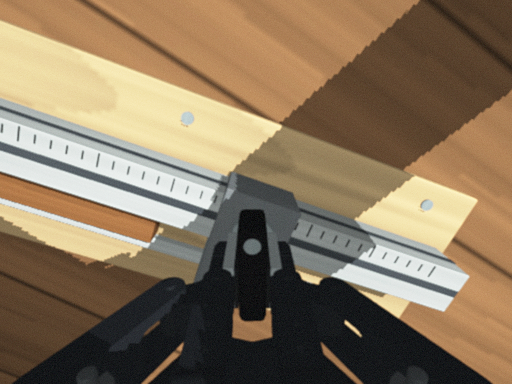

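View pics/c6.png

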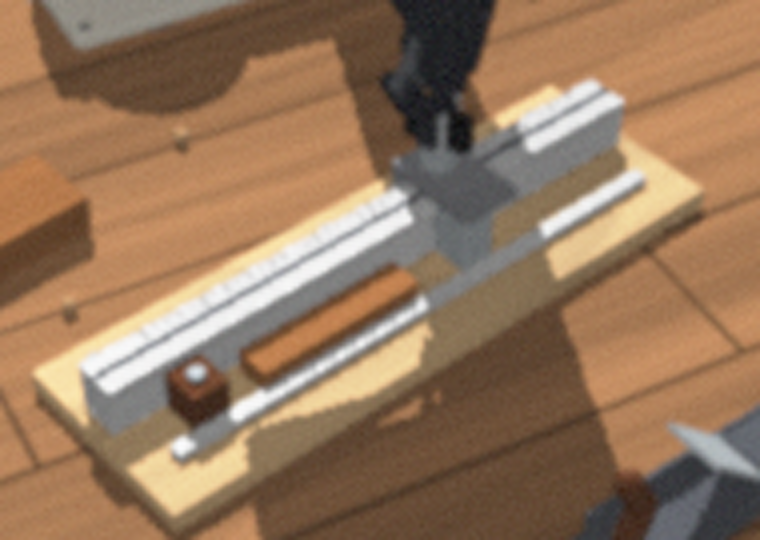

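The stop has slid freely by 80 mm. The lath end at crop (415, 285) is still about 40 mm ahead of the plate at (465, 240). I close most of that gap and ease the small sideways load.

Emit:
carry_out([
  {"dr": [0, 0, 0], "linear": [0, 0.003, -0.0065], "fingers": 0},
  {"dr": [0, 0, 0], "linear": [0, 0.006, -0.0145], "fingers": 0},
  {"dr": [0, 0, 0], "linear": [0, 0.009, -0.0225], "fingers": 0},
  {"dr": [0, 0, 0], "linear": [0, 0.0115, -0.0285], "fingers": 0},
  {"dr": [0, 0, 0], "linear": [0, 0.0126, -0.0316], "fingers": 0},
  {"dr": [0, 0, 0], "linear": [0, 0.0126, -0.0316], "fingers": 0},
])

```text
time: 8.07
tcp_pos: [0.4724, 0.0023, 0.1095]
orientation: [-1.607, 0.893, 1.606]
force: [0.8, -1.2, -2.5]
width: 0.0128
```

```bash
cat > chk.py <<'E'
from h import *
import sys
k=sys.argv[1]
T=tcpT();print("t",ctrl.state()["time"],np.round(T[:3,3],4),"yaw",np.degrees(np.arctan2(T[1,2],T[0,2]))); s=ctrl.state(); f=s["force"]
th=np.radians(12); y=np.array([-np.sin(th),np.cos(th),0]); x=np.array([np.cos(th),np.sin(th),0])
print("F bedx,bedy,z",f@x,f@y,f[2],"w",s["width"],"tcp bedy proj mm",1e3*T[:3,3]@y)
im=imaging.camera("wrist")[:,:,::-1]; cv2.imwrite(f"pics/wrist{k}.png",im)
im=imaging.camera("scene")[:,:,::-1]; cv2.imwrite(f"pics/c{k}.png",cv2.resize(im[125:260,170:360],None,fx=4,fy=4,interpolation=cv2.INTER_CUBIC))
E
python3 chk.py 7
```

```text
t 8.075 [0.4724 0.0023 0.1095] yaw 121.91025629819445
F bedx,bedy,z 0.5260024800764986 -1.36196038082575 -2.452192273581296 w 0.012820211028636525 tcp bedy proj mm -96.00358513335259
```

View pics/wrist7.png

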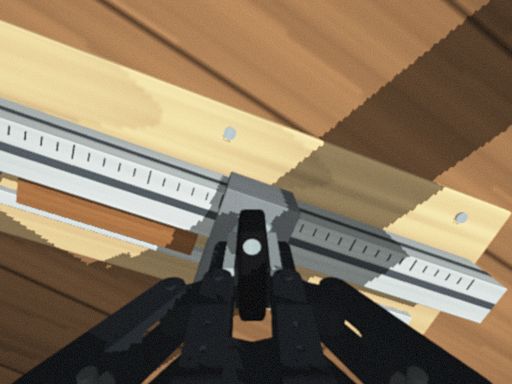

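View pics/c7.png

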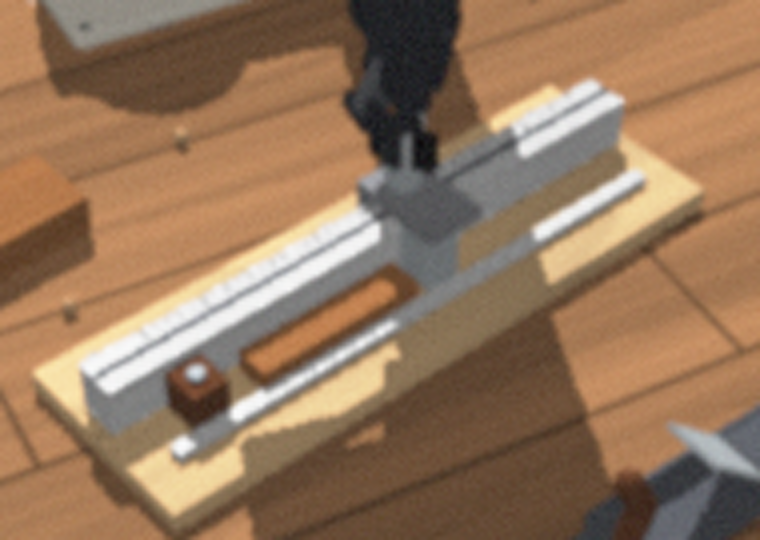

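```bash
python3 - <<'E'
from h import *
im=cv2.imread("pics/c7.png")
a=im[320:460,140:300]; cv2.imwrite("pics/c7z.png",cv2.resize(a,None,fx=4,fy=4,interpolation=cv2.INTER_CUBIC))
T,K=camT("scene"); th=np.radians(12); y=np.array([-np.sin(th),np.cos(th),0]); x=np.array([np.cos(th),np.sin(th),0])
O=np.array([.5565,-.2025,0])-.021*x+.19*y; print("bed",O)
np.savez("bed.npz",O=O,x=x,y=y)
def bp(bx,by,z): 
    r,c=proj(T,K,O+bx*x+by*y+np.array([0,0,z])); return (c,r)
# predict z-crop pixels for block faces
for f in (-.19,-.175,-.16):
    print(f,[np.round([(c-170)*16-140*4,(r-125)*16-320*4]) for c,r in (bp(.004,f,.052),bp(.038,f,.052),bp(.038,f,.018))])
E
```

```text
bed [ 0.49645568 -0.0210181   0.        ]
-0.19 [array([145., 165.]), array([265., 277.]), array([278., 415.])]
-0.175 [array([217., 123.]), array([338., 235.]), array([348., 373.])]
-0.16 [array([288.,  83.]), array([409., 193.]), array([419., 331.])]
```

View pics/c7z.png

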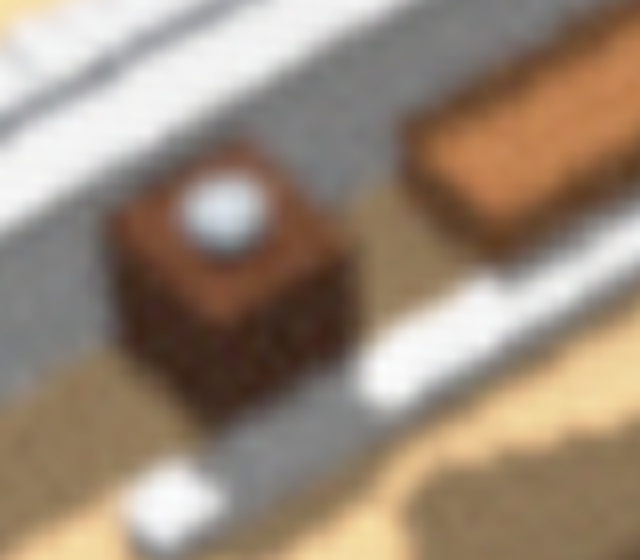

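```bash
python3 - <<'E'
from h import *
b=np.load("bed.npz");T,K=camT("scene")
def by(zc,z):
    c=170+(zc[0]+560)/16; r=125+(zc[1]+1280)/16
    p=atz(*ray(T,K,(r,c)),z)-b["O"]; return np.round([p@b["x"],p@b["y"]],4)
print("block",by((235,135),.052),by((350,245),.052),by((352,345),.018+.008))
print("lath end",by((405,125),.038),by((495,240),.038))
def c7(p,z):
    p=atz(*ray(T,K,(125+p[1]/4,170+p[0]/4)),z)-b["O"]; return np.round([p@b["x"],p@b["y"]],4)
print("lath near end",c7((392,265),.038),c7((420,288),.038))
t=tcpT()[:3,3]-b["O"]; print("tcp bed",t@b["x"],t@b["y"])
E
```

```text
block [ 0.0082 -0.1743] [ 0.0412 -0.1748] [ 0.0394 -0.1748]
lath end [ 0.0136 -0.1431] [ 0.045  -0.1479]
lath near end [ 0.0148 -0.0077] [ 0.0457 -0.0081]
tcp bed -0.01869622111683669 0.028063003761106056
```

The block face sits at bed y -174 and the lath's far end at about -146. From here I expect about 10 mm to touch the lath and about 31 mm to the buffer.

Emit:
carry_out([
  {"dr": [0, 0, 0], "linear": [0, 0.001, -0.0028], "fingers": 0},
  {"dr": [0, 0, 0], "linear": [0, 0.0024, -0.0065], "fingers": 0},
  {"dr": [0, 0, 0], "linear": [0, 0.0038, -0.0103], "fingers": 0},
  {"dr": [0, 0, 0], "linear": [0, 0.0051, -0.0141], "fingers": 0},
  {"dr": [0, 0, 0], "linear": [0, 0.0065, -0.0178], "fingers": 0},
  {"dr": [0, 0, 0], "linear": [0, 0.0079, -0.0216], "fingers": 0},
  {"dr": [0, 0, 0], "linear": [0, 0.0086, -0.0235], "fingers": 0},
  {"dr": [0, 0, 0], "linear": [0, 0.0086, -0.0235], "fingers": 0},
])

```text
time: 9.18
tcp_pos: [0.4774, -0.022, 0.1096]
orientation: [-1.607, 0.892, 1.606]
force: [4.8, 0.1, -5.6]
width: 0.0133
```

```bash
python3 chk.py 8
```

```text
t 9.175 [ 0.4774 -0.022   0.1096] yaw 121.91751155233266
F bedx,bedy,z 4.715935082603022 -0.8884675833567897 -5.5612024033397205 w 0.013314500502151286 tcp bedy proj mm -120.80260110290867
```

View pics/c8.png

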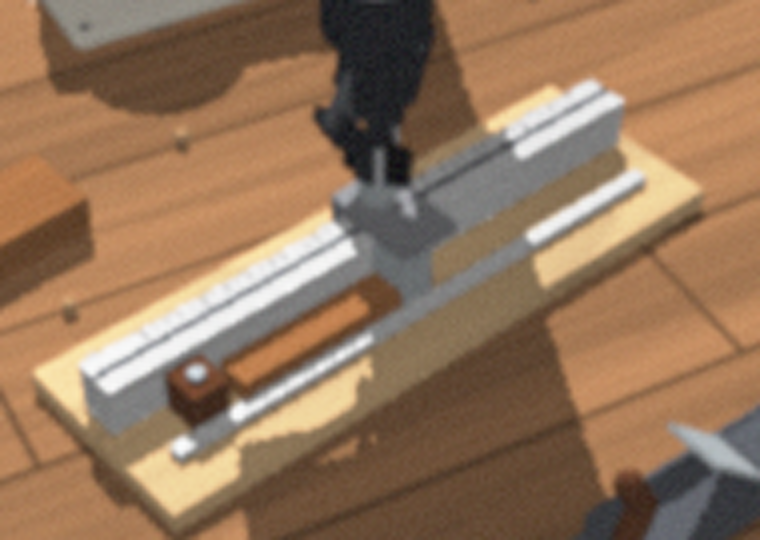

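View pics/wrist8.png

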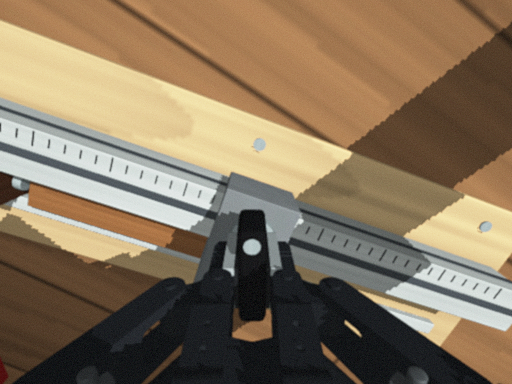

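Plate and lath are together, and the wrist view shows the buffer tip at (183, 18) just short of the lath end at (195, 30). I creep from here.

Emit:
carry_out([
  {"dr": [0, 0, 0], "linear": [0.0005, 0.0, -0.0014], "fingers": 0},
  {"dr": [0, 0, 0], "linear": [0.001, 0.0003, -0.0028], "fingers": 0},
  {"dr": [0, 0, 0], "linear": [0.001, 0.0007, -0.0041], "fingers": 0},
  {"dr": [0, 0, 0], "linear": [0.001, 0.0007, -0.0041], "fingers": 0},
])

```text
time: 9.78
tcp_pos: [0.4783, -0.0256, 0.1094]
orientation: [-1.607, 0.892, 1.607]
force: [-2.4, 0.5, 8.7]
width: 0.0133
```

```bash
python3 chk.py 9; python3 -c "
import cv2;im=cv2.imread('pics/wrist9.png')[130:270,0:260];cv2.imwrite('pics/w9z.png',cv2.resize(im,None,fx=3,fy=3,interpolation=cv2.INTER_CUBIC))"
```

```text
t 9.775 [ 0.4783 -0.0256  0.1094] yaw 121.93906331703415
F bedx,bedy,z -2.259098546752655 0.9637338682114632 8.703426009238617 w 0.013264050087327806 tcp bedy proj mm -124.50483461106188
```

View pics/w9z.png

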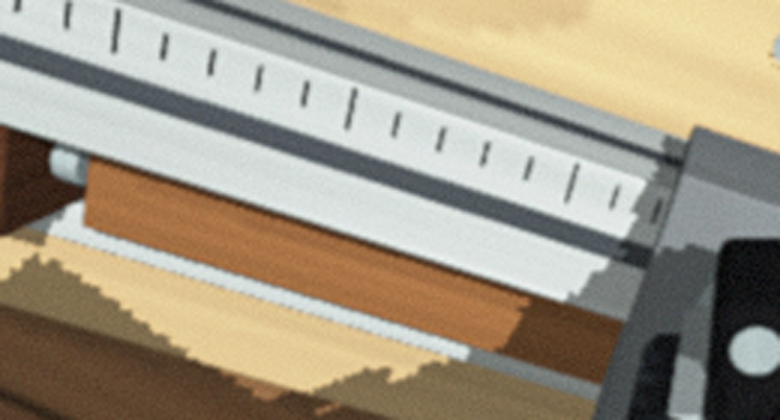

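The buffer (crop 68, 165) now touches the lath end and still stands its full 6 mm or so. I go on in small steps while watching the force.

Emit:
carry_out([
  {"dr": [0, 0, 0], "linear": [-0.0005, 0.0003, -0.0007], "fingers": 0},
  {"dr": [0, 0, 0], "linear": [-0.0005, 0.0005, -0.0014], "fingers": 0},
  {"dr": [0, 0, 0], "linear": [-0.0005, 0.0005, -0.0014], "fingers": 0},
])

```text
time: 10.25
tcp_pos: [0.4787, -0.027, 0.1095]
orientation: [-1.607, 0.892, 1.607]
force: [-3.1, 2.4, 7.2]
width: 0.013
```

```bash
python3 chk.py 10
```

```text
t 10.25 [ 0.4787 -0.027   0.1095] yaw 121.94378640498438
F bedx,bedy,z -2.571010437779532 2.982972077833585 7.15166401164009 w 0.012992173560206738 tcp bedy proj mm -125.90085546306402
```

Emit:
carry_out([
  {"dr": [0, 0, 0], "linear": [0, 0.0003, -0.0007], "fingers": 0},
  {"dr": [0, 0, 0], "linear": [0, 0.0005, -0.0014], "fingers": 0},
  {"dr": [0, 0, 0], "linear": [0, 0.0005, -0.0014], "fingers": 0},
])

```text
time: 10.72
tcp_pos: [0.4789, -0.0283, 0.1094]
orientation: [-1.607, 0.892, 1.607]
force: [-2.7, 2.3, 6.5]
width: 0.0127
```

```bash
python3 chk.py 11; python3 -c "
import cv2;im=cv2.imread('pics/wrist11.png')[130:270,0:260];cv2.imwrite('pics/w11z.png',cv2.resize(im,None,fx=3,fy=3,interpolation=cv2.INTER_CUBIC))"
```

```text
t 10.725 [ 0.4789 -0.0283  0.1094] yaw 121.94393106508556
F bedx,bedy,z -2.1505472307560196 2.8267528134264754 6.5116956364324565 w 0.012690983514986695 tcp bedy proj mm -127.30467777436918
```

View pics/w11z.png

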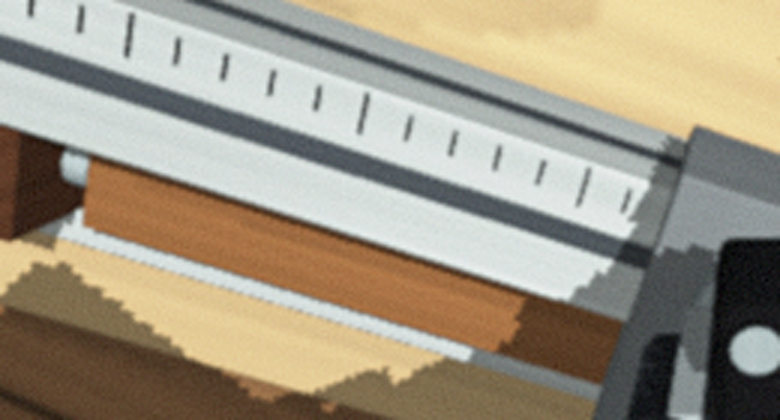

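```bash
python3 - <<'E'
from h import *
b=np.load("bed.npz");T,K=camT("wrist")
def q(p,z):
    P=atz(*ray(T,K,(130+p[1]/3,p[0]/3)),z)-b["O"]; return np.round([P@b["x"],P@b["y"]],4)
print("block top edge",q((18,140),.052),q((14,236),.052)); print("lath end",q((90,160),.038),q((85,225),.038))
E
```

```text
block top edge [ 0.0096 -0.173 ] [ 0.0347 -0.1722]
lath end [ 0.0172 -0.1664] [ 0.0356 -0.1659]
```

Emit:
carry_out([
  {"dr": [0, 0, 0], "linear": [0, 0.0003, -0.0007], "fingers": 0},
  {"dr": [0, 0, 0], "linear": [0, 0.0005, -0.0014], "fingers": 0},
  {"dr": [0, 0, 0], "linear": [0, 0.0005, -0.0014], "fingers": 0},
])

```text
time: 11.2
tcp_pos: [0.4791, -0.0294, 0.1094]
orientation: [-1.606, 0.891, 1.608]
force: [-2.7, 4.4, 8.3]
width: 0.0132
```

```bash
python3 chk.py 12; python3 -c "
import cv2;im=cv2.imread('pics/wrist12.png')[130:270,0:260];cv2.imwrite('pics/w12z.png',cv2.resize(im,None,fx=3,fy=3,interpolation=cv2.INTER_CUBIC))"
```

```text
t 11.2 [ 0.4791 -0.0294  0.1094] yaw 121.95721975444265
F bedx,bedy,z -1.6844438549518927 4.826654574942342 8.305000617949574 w 0.013226140724379002 tcp bedy proj mm -128.3554766748277
```

View pics/w12z.png

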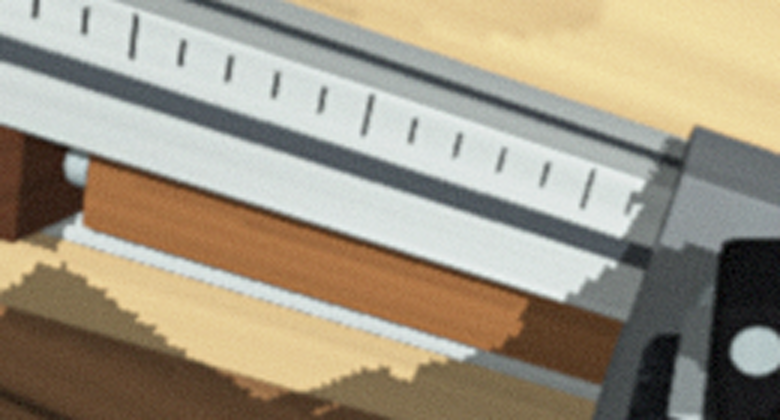

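The force along the bed has risen by about 2 N and the stop moved less than commanded, so the buffer has begun to yield. Before that step I measured 6.5 mm between block face and lath. Going on.

Emit:
carry_out([
  {"dr": [0, 0, 0], "linear": [-0.0003, 0.0003, -0.0007], "fingers": 0},
  {"dr": [0, 0, 0], "linear": [-0.0003, 0.0005, -0.0014], "fingers": 0},
  {"dr": [0, 0, 0], "linear": [-0.0003, 0.0005, -0.0014], "fingers": 0},
])

```text
time: 11.68
tcp_pos: [0.4793, -0.0305, 0.1095]
orientation: [-1.605, 0.89, 1.609]
force: [-2.8, 6.4, 5.4]
width: 0.013
```

```bash
python3 chk.py 13
```

```text
t 11.675 [ 0.4793 -0.0305  0.1095] yaw 121.96976181147907
F bedx,bedy,z -1.3725045929049655 6.880790692733951 5.375100768744002 w 0.012993009399916136 tcp bedy proj mm -129.4620717623692
```

Emit:
carry_out([
  {"dr": [0, 0, 0], "linear": [0, 0.0003, -0.0007], "fingers": 0},
  {"dr": [0, 0, 0], "linear": [0, 0.0005, -0.0014], "fingers": 0},
  {"dr": [0, 0, 0], "linear": [0, 0.0005, -0.0014], "fingers": 0},
])

```text
time: 12.15
tcp_pos: [0.4795, -0.0315, 0.1094]
orientation: [-1.605, 0.889, 1.609]
force: [-2.3, 9.1, 5.7]
width: 0.0129
```

```bash
python3 chk.py 14; python3 -c "
import cv2;im=cv2.imread('pics/wrist14.png')[130:270,0:260];cv2.imwrite('pics/w14z.png',cv2.resize(im,None,fx=3,fy=3,interpolation=cv2.INTER_CUBIC))"
```

```text
t 12.15 [ 0.4795 -0.0315  0.1094] yaw 121.98713892915481
F bedx,bedy,z -0.37411787511990047 9.401727104587014 5.731416069537425 w 0.012895350841931177 tcp bedy proj mm -130.52258152720475
```

View pics/w14z.png

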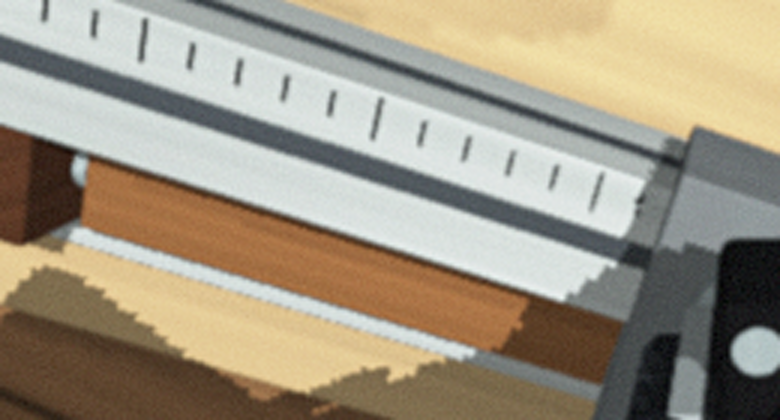

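The force rises by 2 N per mm as stated, to 9.4 N including about 2 N of sliding friction. That puts the buffer at about 3 mm of its 5 mm. I tighten here.

Emit:
carry_out([
  {"dr": [5, 0, 0], "linear": [0, 0, 0], "fingers": 0},
  {"dr": [12, 0, 0], "linear": [0, 0, 0], "fingers": 0},
  {"dr": [19, 0, 0], "linear": [0, 0, 0], "fingers": 0},
  {"dr": [26, 0, 0], "linear": [0, 0, 0], "fingers": 0},
  {"dr": [33, 0, 0], "linear": [0, 0, 0], "fingers": 0},
])

```text
time: 12.88
tcp_pos: [0.4794, -0.0311, 0.1095]
orientation: [-1.19, 1.218, 1.196]
force: [-2.7, 11.3, 7.4]
width: 0.0132
```

```bash
python3 chk.py 15
```

```text
t 12.875 [ 0.4794 -0.0311  0.1095] yaw 88.78226288607239
F bedx,bedy,z -0.3395504958164934 11.610279434963704 7.4330480798304075 w 0.013232526799275468 tcp bedy proj mm -130.06608106523896
```

Emit:
carry_out([
  {"dr": [8, 0, 0], "linear": [0, 0, 0], "fingers": 0},
  {"dr": [16, 0, 0], "linear": [0, 0, 0], "fingers": 0},
  {"dr": [24, 0, 0], "linear": [0, 0, 0], "fingers": 0},
  {"dr": [32, 0, 0], "linear": [0, 0, 0], "fingers": 0},
  {"dr": [40, 0, 0], "linear": [0, 0, 0], "fingers": 0},
  {"dr": [49, 0, 0], "linear": [0, 0, 0], "fingers": 0},
  {"dr": [58, 0, 0], "linear": [0, 0, 0], "fingers": 0},
  {"dr": [67, 0, 0], "linear": [0, 0, 0], "fingers": 0},
])

```text
time: 13.98
tcp_pos: [0.48, -0.0303, 0.1096]
orientation: [-0.294, 1.549, 0.302]
force: [1.0, 16.5, 6.4]
width: 0.0129
```

Emit:
carry_out([
  {"dr": [2, 0, 0], "linear": [0, 0, 0], "fingers": 0},
  {"dr": [2, 0, 0], "linear": [0, 0, 0], "fingers": 0},
])

```text
time: 14.22
tcp_pos: [0.48, -0.0303, 0.1096]
orientation: [-0.27, 1.552, 0.278]
force: [0.9, 16.6, 6.9]
width: 0.013
```

```bash
python3 chk.py 16
```

```text
t 14.225 [ 0.48   -0.0303  0.1096] yaw 20.01583602120056
F bedx,bedy,z 4.334380879971378 16.02632410603438 6.875453990502712 w 0.01300086740473542 tcp bedy proj mm -129.41055169524958
```

View pics/wrist16.png

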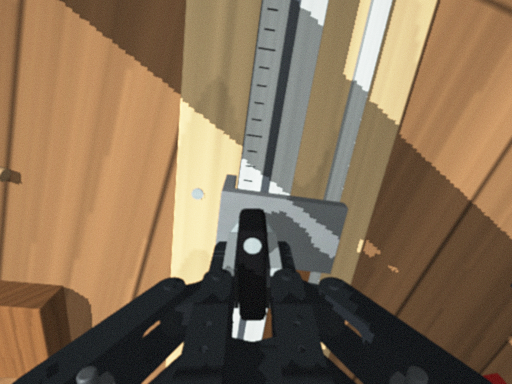

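The knob is at about -82° (-1.43 rad), tight, and the bar is still aligned in the jaws. Now I let go and rise straight up.

Emit:
carry_out([
  {"dr": [0, 0, 0], "linear": [0, 0, 0], "fingers": 0.3},
  {"dr": [0, 0, 0], "linear": [0, 0, 0], "fingers": 0.6},
  {"dr": [0, 0, 0], "linear": [0, 0, 0], "fingers": 0.6},
  {"dr": [0, 0, 0], "linear": [-0.02, 0, 0], "fingers": 0.6},
  {"dr": [0, 0, 0], "linear": [-0.06, 0, 0], "fingers": 0.6},
  {"dr": [0, 0, 0], "linear": [-0.11, 0, 0], "fingers": 0.6},
  {"dr": [0, 0, 0], "linear": [-0.13, 0, 0], "fingers": 0.6},
  {"dr": [0, 0, 0], "linear": [-0.13, 0, 0], "fingers": 0.6},
])

```text
time: 15.32
tcp_pos: [0.4809, -0.0331, 0.2406]
orientation: [-0.274, 1.551, 0.272]
force: [-0.5, 0.4, -0.0]
width: 0.0512
```

```bash
python3 chk.py 17; python3 - <<'E'
import cv2
im=cv2.imread("pics/wrist17.png")[120:384,180:400];cv2.imwrite('pics/w17z.png',cv2.resize(im,None,fx=2.2,fy=2.2,interpolation=cv2.INTER_CUBIC))
E
```

```text
t 15.325 [ 0.4809 -0.0331  0.2406] yaw 19.921622553069977
F bedx,bedy,z -0.39803661140175367 0.5107616132037546 -0.0020592714178093163 w 0.05121853509426317 tcp bedy proj mm -132.38580022898256
```

View pics/wrist17.png

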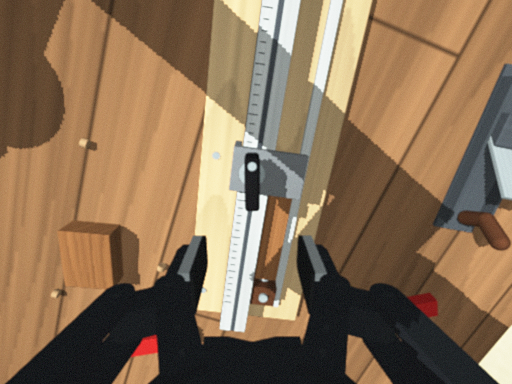

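View pics/c17.png

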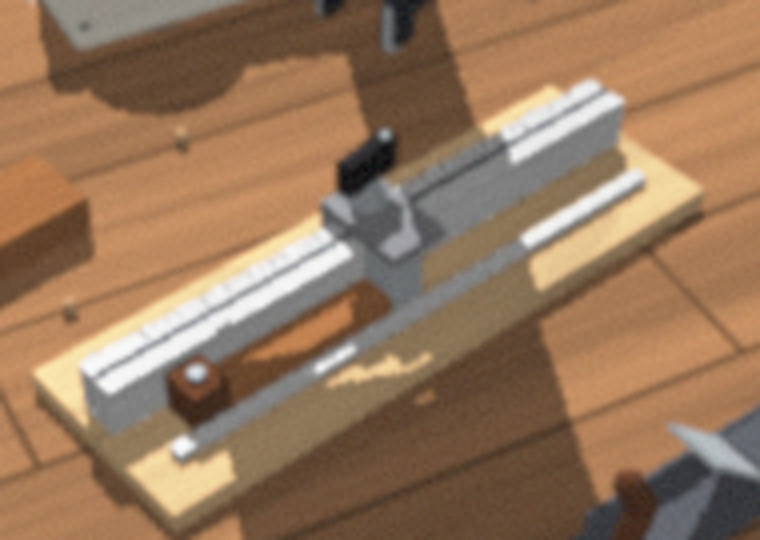

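```bash
python3 - <<'E'
import cv2
im=cv2.imread("pics/wrist17.png")[260:315,230:300];cv2.imwrite('pics/w17z.png',cv2.resize(im,None,fx=9,fy=9,interpolation=cv2.INTER_CUBIC))
im=cv2.imread("pics/wrist17.png")[135:225,220:320];cv2.imwrite('pics/w17k.png',cv2.resize(im,None,fx=6,fy=6,interpolation=cv2.INTER_CUBIC))
im=cv2.imread("pics/c17.png")[320:460,140:300];cv2.imwrite('pics/c17z.png',cv2.resize(im,None,fx=4,fy=4,interpolation=cv2.INTER_CUBIC))
E
```

```text
(no output)
```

View pics/w17z.png

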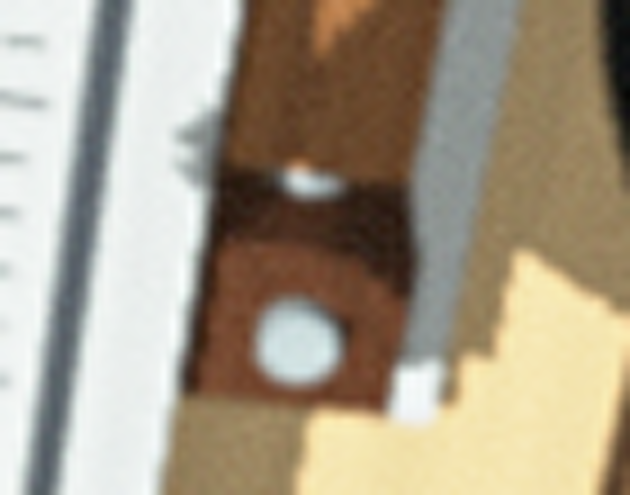

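View pics/w17k.png

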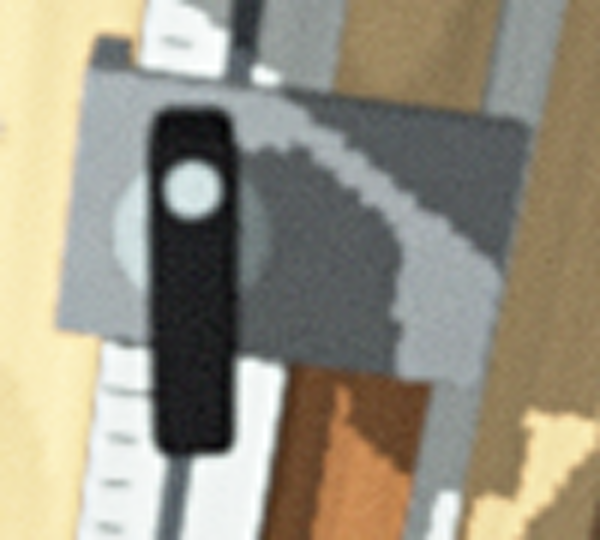

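View pics/c17z.png

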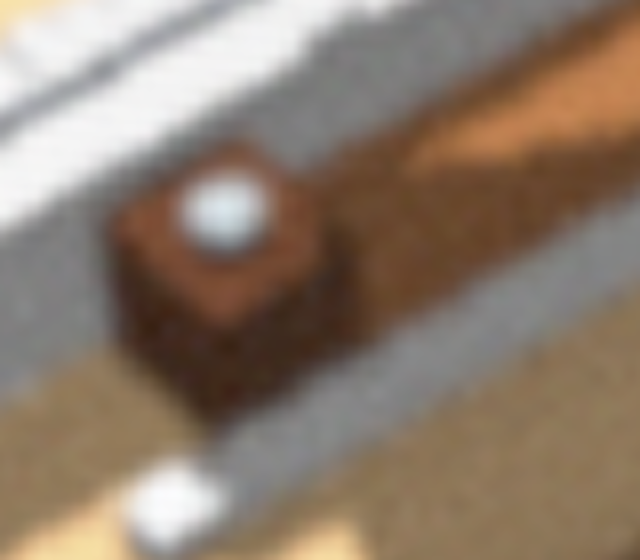

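```bash
python3 - <<'E'
from h import *
b=np.load("bed.npz");T,K=camT("wrist")
def q(p,z,s,o):
    P=atz(*ray(T,K,(o[0]+p[1]/s,o[1]+p[0]/s)),z)-b["O"]; return np.round(1e3*np.array([P@b["x"],P@b["y"]]),1)
A=(9,(260,230))
print("block back edge",q((187,392),.052,*A),q((385,408),.052,*A))
print("block front edge",q((216,238),.052,*A)); print("lath end",q((220,172),.038,*A),q((412,186),.038,*A))
B=(6,(135,220))
print("stop",[q(p,.076,*B) for p in [(85,65),(530,122),(470,383),(60,327)]])
dot=q((193,190),.126,*B); end=q((195,452),.126,*B); v=end-dot; print(dot,end,"knob deg",np.degrees(np.arctan2(v[1],v[0])))
print("knob centre", end-26*v/np.linalg.norm(v))
for t in ["stop","knob_grip","sample"]:
    imaging.camera("wrist")
    for d in imaging.pinpoint("wrist",t)[:3]:
        z=dict(stop=.06,knob_grip=.114,sample=.018)[t]; P=atz(*ray(T,K,d["centre"]),z)-b["O"]; print(t,np.round(d["centre"],1),round(d["confidence"],2),np.round([P@b["x"],P@b["y"]],4))
E
```

```text
block back edge [   4.8 -199.4] [  35.4 -198.1]
block front edge [   5.2 -170.5]
lath end [   5.7 -169.2] [  35.7 -167.6]
stop [array([-42.7,  20. ]), array([35.8, 20.7]), array([ 34.7, -28.9]), array([-41.6, -28.5])]
[-22.9  13.3] [-16.8 -28.1] knob deg -81.61817735471423
knob centre [-20.58999842  -2.37771565]
stop [180.4 255.6] 0.64 [-0.0144 -0.0192]
knob_grip [185.6 250.6] 0.68 [-0.0213 -0.0083]
sample [335.5 157.5] 0.96 [-0.1313 -0.3128]
sample [232.6 272.8] 0.6 [ 0.0225 -0.1042]
```

The last views show:
- **Lath:** its end stands about 1–3 mm from the block face, so the 6 mm buffer is compressed by 3 mm or more. It lies straight in the channel.
- **Knob:** at -82° (-1.42 rad).
- **Loads:** the arm force never passed about 17 N, so the lath stayed well under 40 N.
- **Gripper:** clear of everything, at z = 0.24 m.

Handing in.

```bash
python3 - <<'E'
from h import *
print(ctrl.state()["time"], ctrl.state()["force"]); print(ticket.finish_job())
E
```

```text
15.725 [-0.42288745  0.80682133 -0.01744645]
the job is handed in; nothing more can be done
None
```

The lath is clamped between the stop and the buffer, and I handed the job in at 15.7 s; no verdict was reported.

**What I did:** I gripped the T-knob at about -1.92 rad and unscrewed it to about +0.35 rad. I then slid the free stop about 150 mm until the lath pressed into the buffer. I screwed the knob back to about -1.42 rad, let go and rose clear.

**Last checks:**
- **Push:** the force along the bed rose by about 2 N per mm, as stated for the buffer. It reached 9.4 N including sliding friction, which is roughly 3 mm of the 5 mm travel.
- **Knob:** the final picture puts it at -82°, past the firm-tight mark of -1.1 rad.
- **Lath:** it lies straight in the channel, and the gripper touches nothing (under 1 N).

**Checks that disagreed:**
- While I tightened, the tool was pushed back about 1.1 mm and the arm's force rose to 16 N. I read this as a small offset of the grip from the knob's axis, not as the stop moving back.
- The final gap between lath and block face came out at only about 0 to 3 mm, at roughly 1 mm per pixel. That agrees with a compressed buffer, but the buffer travel is only known to about 1–2 mm. I did not measure the pinch force itself after letting go.

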